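# Turn the spice carousel and hold the red-lidded jar at the open side

### The job

The cook across the table needs the jar with the red lid. Take the spice carousel by the black knob on its post and turn it smoothly until the red-lidded jar stands in the middle of the open side of the splash guard, then keep gripping the knob so that the turntable stays still: finish while holding it there. Keep off the jars, leave them seated, and leave the other things on the table where they are.

Things in the scene. Friction and masses are not known exactly. Their poses are not given: they have to be found in the camera images.
- guard: fixed stand of the spice carousel: a round steel base plate, 370 mm across, with a curved steel splash guard, 105 mm high, standing round 216 degrees of its edge (radius 186 mm). Origin: centre of the base on the worktop, on the turning axis. z up; its +x axis points out through the middle of the guard's open side, away from the middle of the guard. The open side looks roughly away from the robot (within 0.7 rad).
- carousel: the turntable: steel disc 330 mm across on a ball bearing, with a central post (18 mm across) and six wire seats for jars, evenly spaced on a circle of 105 mm radius. Origin: on the turning axis, underside of the disc, 20 mm above the worktop; z up. It turns without end both ways about the vertical axis; a bearing drag of about 0.06 N m keeps it where it is left. Its yaw at the start is random; its x axis points at the red-lidded jar's seat.
- knob: round black knob fixed on top of the post, turning with the turntable: 42 mm across, 40 mm high, its underside 188 mm and its top 228 mm above the worktop, gripped from above at any yaw. Origin: centre of its underside, on the turning axis, z up; best gripped 15 to 25 mm above the origin. The jars' lids end 45 mm below its underside, so fingertips level with the underside clear everything when it turns.
- red_jar: the wanted jar: glass spice jar 60 mm across and 117 mm high with a red lid and rust-red contents, the only red one, loose in a seat of the carousel (2 to 5 mm play), its axis 105 mm from the turning axis. Origin: centre of its underside, 26 mm above the worktop, z up. At the start it stands at least 1.0 rad round from the middle of the open side, on either hand.
- white_jar: white-lidded spice jar, one of the five other jars, same size as red_jar, loose in another seat of the carousel. Origin: centre of its underside, z up.
- black_jar: black-lidded spice jar, one of the five other jars, same size as red_jar, loose in another seat of the carousel. Origin: centre of its underside, z up.
- yellow_jar: yellow-lidded spice jar, one of the five other jars, same size as red_jar, loose in another seat of the carousel. Origin: centre of its underside, z up.
- green_jar: green-lidded spice jar, one of the five other jars, same size as red_jar, loose in another seat of the carousel. Origin: centre of its underside, z up.
- blue_jar: blue-lidded spice jar, one of the five other jars, same size as red_jar, loose in another seat of the carousel. Origin: centre of its underside, z up.
- oil_bottle: green oil bottle, 68 mm across, 210 mm high, standing left of the carousel. Bystander. Origin: centre of its underside.
- salt_tub: white tub, 80 mm across, 85 mm high, on the white cutting board (15 mm thick) at the left. Bystander. Origin: centre of its underside.
- spatula: kitchen spatula, 280 mm long, lying flat on the worktop to the right of the carousel. Bystander. Origin: its underside, along its length x.
Not all that is in view belongs to the job. What is shaped like the blue_jar but purple is not meant.

How it is judged (in metres and radians):
On the way, in this order (a step that is already met when the one before it is completed fails the run):
1. the knob is gripped while the red-lidded jar is still away from the open side (contact force between the fingers and knob above 2 N and x of red_jar in the frame of guard below 0.075 m), for 0.1 s.
2. with the knob gripped, the red-lidded jar has been turned to the middle of the open side (contact force between the fingers and knob above 2 N and x of red_jar in the frame of guard above 0.08 m and y of red_jar in the frame of guard between -0.015 and 0.015 m), for 0.2 s.
At the end, for the whole second after the job is handed in: The fingers still grip the knob (more than 2 N), the turntable is at rest (under 0.05 rad/s), the red-lidded jar's centre is within 15 mm of the middle line of the guard's open side, on that side, and all six jars stand upright (within 0.15 rad), down in their seats (all of step 2 and angular speed of carousel below 0.05 rad/s and angle between each of red_jar, white_jar, black_jar, yellow_jar, green_jar, blue_jar's own z axis and vertical below 0.15 rad and horizontal distance between each of red_jar, white_jar, black_jar, yellow_jar, green_jar, blue_jar and carousel below 0.118 m and height (world z) of each of red_jar, white_jar, black_jar, yellow_jar, green_jar, blue_jar below 0.036 m); the arm keeps its last pose, push and grip.
It fails at once if the robot presses on a jar with more than 2 N (contact force between any of the fingers, the arm and red_jar above 2 N or contact force between any of the fingers, the arm and white_jar above 2 N or contact force between any of the fingers, the arm and black_jar above 2 N or contact force between any of the fingers, the arm and yellow_jar above 2 N or contact force between any of the fingers, the arm and green_jar above 2 N or contact force between any of the fingers, the arm and blue_jar above 2 N).
It fails at once if the carousel is spun (faster than 4 rad/s) (angular speed of carousel above 4 rad/s).
It fails at once if a jar is tipped by more than 0.25 rad (angle between any of red_jar, white_jar, black_jar, yellow_jar, green_jar, blue_jar's own z axis and vertical above 0.25 rad).
It fails at once if the oil bottle, salt tub or spatula is moved by more than 30 mm (distance of any of oil_bottle, salt_tub, spatula from where it was at the start of the episode above 0.03 m).
It also fails if it takes over 45 s, if anything falls off the work surface, if the arm or the gripper's body presses on something with over 40 N, if the wrist force passes 120 N, or if a joint passes its speed limit or range.

### The arm

A 6-joint arm with a two-finger parallel gripper is mounted at the origin on the work surface. World frame = base frame: x ahead of the robot, y to its left, z up, the work surface at z = 0. Lengths are in mm, angles in rad, forces in N, time in s.
With the tool pointing down it reaches from about 400 to 925 mm from the base axis. Payload 12.5 kg.
Tool frame: the origin (TCP) lies on the centre line of the jaws, within the pads' length; the fingertips stand 19 mm ahead of it and the grasp point (between the pads) is the TCP; y points along the fingers, x is the direction in which the jaws open and shut, and the axes are right-handed (so a half turn about y gives the same grasp; the last joint's range is limited). The gripper opens to 95 mm and grips with 3 to 60 N. Pads are 20 mm wide; open, the fingers measure 119 mm over their backs; the gripper's body (75 mm by 180 mm) begins 59 mm behind the grasp point.
Start: joints at [-1.337, 0.491, 1.559, -0, 1.092, -0.106], TCP at [208.335, -589.272, 233.661] pointing down, gripper open.
Joint ranges: [-3.1, 3.1], [-0.84, 2.19], [0.05, 2.79], [-1.13, 4.28], [0.06, 2.93], [-2.69, 2.69]. Speed limits (rad/s): [2.22, 2.22, 2.79, 3.14, 3.14, 3.14].

### API

Orientations are given as [roll, pitch, yaw] about the fixed x, y, z axes, in that order (R = Rz(yaw) Ry(pitch) Rx(roll)).
In Python, from cell import env gives the robot as it stands. The module is installed in compiled form; this text tells all that it offers.
- The arm moves only by the tool move_arm, never from a script. Its argument "rows" is a list of rows, each an object of numbers: "tx", "ty", "tz": the shift along the tool's x, y, z in cm; "rx", "ry", "rz": the turn, a rotation vector about the tool's x, y, z in rad; "grip": the opening in per cent of the stroke, from 0 (shut) to 100 (fully open). In form: [{"tx": .., "ty": .., "tz": .., "rx": .., "ry": .., "rz": .., "grip": ..}, ...]. A call has 1 to 10 rows; each row shifts and turns the commanded pose from where the row before left it, along the tool's axes as they then stand; what a row does not reach is not made up. A row lasts 1/12 s, in which the tool goes at most 41.7 mm and 7.16 degrees, less where a joint would pass 70% of its speed; a pose out of reach is approached as far as the arm can. A call is refused whole if a number of a shift passes 4.17 or a number of a turn 0.125, either way. A call with a gripper value outside its range is refused whole. The fingers move at their own pace and stop on an object; the grip force is fixed at half the most. Time passes only in rows, so rows that do not move let the fingers close. It gives the time, the measured TCP pose, the force and the opening at its end, in the units of the state.
- env.state(): the state, without advancing time (a new reading comes with each control period).
- env.read_camera(name): name is "scene" or "top" or "wrist"; returns (picture, depth): 420x560x3 uint8, blue, green, red; 420x560 float32, mm along the optical axis (not along the pixel's ray), 0 where there is no reading.
- env.calibration(name): a dict with "vertical_fov" (degrees; the focal length in pixels is half the picture's height over the tangent of half this angle, whatever the lens; pixels are square), "cx", "cy" (the principal point, pixels), "eye" and "rotation" of the camera in the world. Camera axes: x right, y up, looking along -z (the intrinsics and any distortion apply to the point x, -y, -z); pixel columns grow to the right and rows downward; lengths in mm; the calibration is good to about 2 mm. The wrist camera is an equidistant fisheye: a pixel r from the principal point sees the ray r / f radians off the axis. A picture is of the moment at which its call begins: read the wrist's pose just before it. calibration takes no time and is no camera call; for the wrist camera it gives the pose at the moment of the call.
- env.job_done(): hands the job in, once; it reports no verdict.
The state is a dict: "t": time; "joints": joint angles; "qvel": joint speeds; "tau": joint torques, N m; "eef_pos": TCP position; "tcp_rot": TCP orientation; "ft_force": force on the tool from outside, world axes, zero at the start; "moment": the same for the moment, N m; "opening": opening from 0.0 (shut) to 1.0 (fully open).
Only numpy, scipy, OpenCV 4.12 (cv2) and the standard library are available. Lean on these libraries where they do the work, as an engineer would, in place of code of your own. Each camera call takes 0.05 s, during which the arm holds its last target.

## Working session

There is one attempt and no reset: what is moved stays moved. The work goes in short steps, Python scripts to look and compute and a tool call to move; the robot and the scene stay as the last step left them, time stands still between calls to the robot, and variables do not carry over. Pictures are saved under pics/ and viewed, and the job is handed in when it is done.

Besides the shell and the picture viewer there is one more tool, called after ">>>" by a JSON object that holds its "fn" and its "kwargs", one argument or row to a line. move_arm: Moves the arm, as the interface text tells. Its arguments: {"type":"object","properties":{"rows":{"type":"array"}},"required":["rows"]}

```bash
mkdir -p pics; python3 - <<'E'
from cell import env
import cv2,numpy as np
print(env.state())
for n in ["scene","top"]:
    p,d=env.read_camera(n); cv2.imwrite(f"pics/{n}0.png",p); np.savez(f"{n}0.npz",p=p,d=d)
    print(n,env.calibration(n))
E
```

```text
{'t': 0.0, 'joints': array([-1.33663373e+00,  4.91563975e-01,  1.55944484e+00, -1.77975138e-05,
        1.09171806e+00, -1.05605714e-01]), 'qvel': array([-0.00029745, -0.00084947, -0.0009547 , -0.00048158, -0.00036792,
       -0.00031095]), 'tau': array([-1.96710812e-04, -6.12643790e+01, -2.58175117e+01,  6.92507531e-02,
        4.82877425e-02, -8.75399064e-05]), 'eef_pos': array([ 208.25455544, -589.04427029,  233.06058508]), 'tcp_rot': array([-1.57069247e+00,  1.12956876e-03, -1.23101974e+00]), 'ft_force': array([0.37911043, 0.41033985, 0.18450872]), 'moment': array([ 0.01842864, -0.00669995,  0.02859845]), 'opening': 1.00184545606552}
scene {'vertical_fov': 53.79863757485705, 'cx': 285.31518266007737, 'cy': 206.46379779400309, 'eye': array([1209.06341016, -749.06713797, 1108.26505175]), 'rotation': array([ 7.79348369e-01, -7.63592596e-04,  6.58204258e-01])}
top {'vertical_fov': 54.45465735444679, 'cx': 270.429576717998, 'cy': 210.70400630112158, 'eye': array([ 399.15858589,   44.57832298, 1498.91838136]), 'rotation': array([ 0.1375444 , -0.01737351, -1.54933011])}
```

View pics/scene0.png

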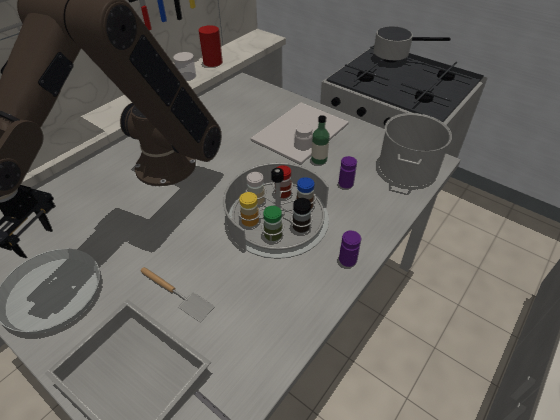

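View pics/top0.png

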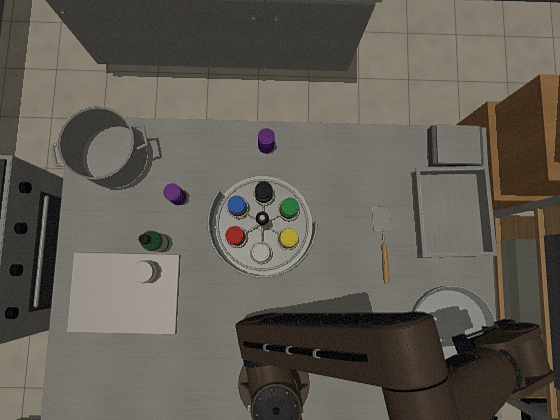

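The top picture shows the carousel at about (262,222). The red lid is at (235,236) and the black knob at (262,218). The guard opens roughly upward, which is +x. Next I'll measure these.

```bash
cat > h.py <<'E'
import numpy as np,cv2
from scipy.spatial.transform import Rotation as R
def cal(env,n):
    c=env.calibration(n); f=210/np.tan(np.radians(c["vertical_fov"])/2)
    return f,c["cx"],c["cy"],np.array(c["eye"]),R.from_euler("xyz",c["rotation"]).as_matrix()
def cloud(C,d):
    f,cx,cy,e,M=C
    v,u=np.mgrid[0:d.shape[0],0:d.shape[1]]
    P=np.stack([(u-cx)/f*d,-(v-cy)/f*d,-d],-1)@M.T+e
    P[d<=0]=np.nan
    return P
E
python3 - <<'E'
from cell import env
from h import *
for n in ["top","scene"]:
    z=np.load(n+"0.npz");p=z["p"];d=z["d"]
    P=cloud(cal(env,n),d)
    print(n,"table z",np.nanmedian(P[300:320,190:220,2] if n=="top" else P[290:310,250:290,2]))
    X,Y,Z=P[...,0],P[...,1],P[...,2]
    near=(np.hypot(X-650,Y-55)<230)
    hsv=cv2.cvtColor(p,cv2.COLOR_BGR2HSV)
    k=near&(Z>215)&(Z<240)
    print("knob top",k.sum(),np.nanmean(P[k],0), "bbox",np.nanmin(P[k],0),np.nanmax(P[k],0))
    lid=near&(Z>134)&(Z<152)
    for nm,lo,hi in [("red",0,8),("red2",172,180),("yel",20,32),("green",45,85),("blue",95,125)]:
        m=lid&(hsv[...,0]>=lo)&(hsv[...,0]<=hi)&(hsv[...,1]>110)&(hsv[...,2]>50)
        if m.sum()>5: print(nm,m.sum(),np.nanmean(P[m],0), (np.nanmin(P[m],0)+np.nanmax(P[m],0))/2)
    g=near&(Z>85)&(Z<112)
    c=np.nanmean(P[k],0)[:2]
    r=np.hypot(X-c[0],Y-c[1]); a=np.arctan2(Y-c[1],X-c[0])
    g&=(r>170)&(r<205)
    print("guard",g.sum(),np.median(r[g])); h,_=np.histogram(np.degrees(a[g]),bins=np.arange(-180,181,10)); print(h)
    np.savez(n+"c.npz",P=P)
z=np.load("top0.npz")["p"]; cv2.imwrite("pics/topz.png",cv2.resize(z[160:290,190:335],None,fx=5,fy=4.6*1,interpolation=cv2.INTER_CUBIC)[:600])
z=np.load("scene0.npz")["p"]; cv2.imwrite("pics/scz.png",cv2.resize(z[145:265,205:345],None,fx=5,fy=5,interpolation=cv2.INTER_CUBIC))
E
```

```text
top table z 0.2865828817587044
knob top 136 [554.21904144  52.52640705 226.23070271] bbox [534.22824828  33.28899853 215.56019561] [574.8589844   71.32116137 235.98985341]
red 240 [504.97728322 143.72654037 142.58828706] [504.84132517 143.06186613 142.41303701]
red2 6 [503.62325407 143.83838385 142.11010745] [504.84195662 141.01361741 141.42442427]
yel 243 [500.22894683 -37.48179408 142.6735772 ] [500.55759245 -37.27688256 142.52626693]
green 234 [604.62902303 -38.73084892 142.90983343] [604.94119485 -38.96041442 142.54094038]
blue 236 [607.60033993 140.79503256 142.67228292] [607.93671943 141.31865008 142.28876683]
guard 145 184.93776766863076
[ 0  0  0  0  0  0  0 10 18  7  0  0  0  0  0  0  0  0  0  0  0  0  0 12
 21 20 23 21 13  0  0  0  0  0  0  0]
scene table z 0.1595904194338118
knob top 107 [559.92596659  47.96021598 225.79604677] bbox [537.83860912  30.98830513 215.44310725] [578.3984903   69.12940039 232.77605083]
red 93 [514.61590623 149.64341008 142.7878506 ] [522.49795152 114.8015257  143.51988906]
yel 194 [504.67908682 -40.46687092 142.49697356] [502.64462559 -38.46135591 140.6946297 ]
green 208 [609.41431434 -42.7088745  142.49041733] [608.20077465 -39.38236657 141.76148701]
blue 179 [612.15225451 137.86455612 142.40874948] [610.73721077 140.29658997 141.85590035]
guard 269 187.0803919913104
[ 0  0  0  0  0  0  0 24 34 12  0  0  0  0  0  0  0  0  0  0  0  0  0 17
 30 33 37 42 40  0  0  0  0  0  0  0]
```

View pics/topz.png

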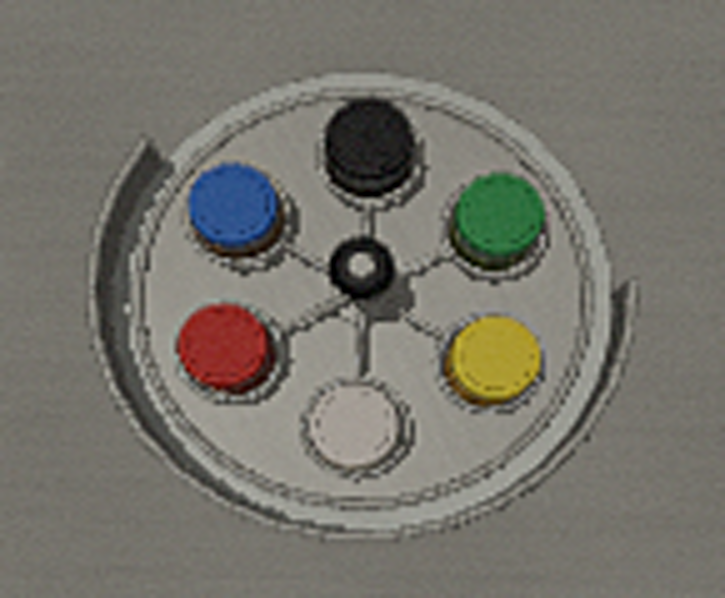

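View pics/scz.png

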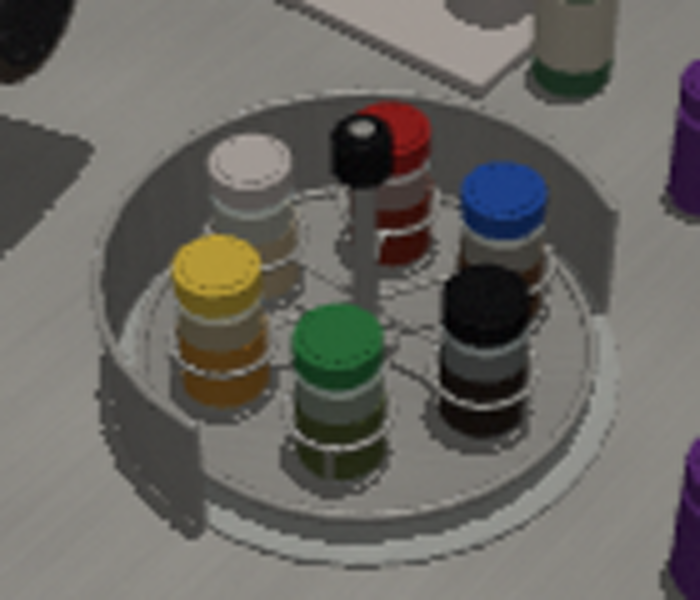

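```bash
python3 - <<'E'
import numpy as np
for n,c in [("top",(554.3,52.2)),("scene",(558.4,48.7))]:
    P=np.load(n+"c.npz")["P"];X,Y,Z=P[...,0]-c[0],P[...,1]-c[1],P[...,2]
    r=np.hypot(X,Y);a=np.degrees(np.arctan2(Y,X))%360
    for zl,zh in [(85,112),(35,112)]:
        g=(r>172)&(r<202)&(Z>zl)&(Z<zh)
        s=np.sort(a[g]); gap=np.diff(s);i=gap.argsort()[-1]
        w=(s[0]-s[-1])%360
        print(n,zl,g.sum(),np.median(r[g]),"min/max",s[:4].round(1),s[-4:].round(1),"biggest gap",s[i].round(1),s[i+1].round(1))
        h,_=np.histogram(a[g],bins=np.arange(0,361,10));print(h)
E
```

```text
top 85 443 184.93168084220866 min/max [55.  55.1 55.7 56. ] [271.7 271.7 272.  272.8] biggest gap 160.1 161.8
[ 0  0  0  0  0 12 21 20 23 21 19 16 19 20 20 23 15 21 23 19 23 22 20 23
 17 21 18  7  0  0  0  0  0  0  0  0]
top 35 607 184.17994869019182 min/max [55.  55.1 55.1 55.4] [271.7 272.  272.  272.8] biggest gap 160.1 161.8
[ 0  0  0  0  0 25 46 42 39 35 33 25 27 22 20 23 15 21 23 19 23 23 20 28
 25 29 33 11  0  0  0  0  0  0  0  0]
scene 85 704 186.87469285070193 min/max [55.2 55.4 56.1 56.2] [271.7 271.9 272.  272.2] biggest gap 230.8 233.3
[ 0  0  0  0  0 17 32 32 39 40 44 35 21 50 43 37 36 38 34 29 22 15 16 18
 24 33 34 15  0  0  0  0  0  0  0  0]
scene 35 1491 186.80241230203927 min/max [54.8 55.1 55.2 55.4] [272.  272.  272.2 272.2] biggest gap 230.8 233.3
[  0   0   0   0   0  46  76  89  70  71 116  61  21  82 104  41  53 111
  93  72  57  29  16  29  50  76  90  38   0   0   0   0   0   0   0   0]
```

Measured values:
- **Carousel axis:** about (556, 51).
- **Middle of the open side:** about −16.4°, with guard ends at 55° and 272°.
- **Red jar:** about 118.5°, so the turn is about −135°, clockwise from above.

I'll raise the arm first, then travel over.

>>> {"fn": "move_arm", "kwargs": {
  "rows": [
    {"ty": -3.4},
    {"ty": -3.3},
    {"tx": -2.4,"tz": 2.7},
    {"tx": -2.4,"tz": 2.7},
    {"tx": -2.4,"tz": 2.7},
    {"tx": -2.4,"tz": 2.7},
    {"tx": -2.4,"tz": 2.7},
    {"tx": -2.4,"tz": 2.7},
    {"tx": -2.4,"tz": 2.7},
    {"tx": -2.4,"tz": 2.7}
  ]
}}

```text
validation failed for argument at $.ro...
```

>>> {"fn": "move_arm", "kwargs": {
  "rows": [
    {"tx": -2.4,"tz": 2.7},
    {"tx": -2.4,"tz": 2.7},
    {"tx": -2.4,"tz": 2.7},
    {"tx": -2.4,"tz": 2.7},
    {"tx": -2.4,"tz": 2.7},
    {"tx": -2.4,"tz": 2.7},
    {"tx": -2.4,"tz": 2.7},
    {"tx": -2.4,"tz": 2.7},
    {"tx": -2.4,"tz": 2.7},
    {"tx": -2.4,"tz": 2.7}
  ]
}}

```text
validation failed for argument at $.ro...
```

>>> {"fn": "move_arm", "kwargs": {
  "rows": [
    {"ry": -0.12},
    {"ry": -0.12},
    {"ry": -0.12},
    {"ry": -0.12},
    {"ry": -0.12},
    {"ry": -0.12},
    {"ry": -0.12},
    {"ry": -0.12},
    {"ry": -0.12},
    {"ry": -0.12}
  ]
}}

```text
validation failed for argument at $.ro...
```

All keys seem to be required.

>>> {"fn": "move_arm", "kwargs": {
  "rows": [
    {"tx": 0,"ty": -3.4,"tz": 0,"rx": 0,"ry": 0,"rz": 0,"grip": 100},
    {"tx": 0,"ty": -3.3,"tz": 0,"rx": 0,"ry": 0,"rz": 0,"grip": 100},
    {"tx": -2.4,"ty": 0,"tz": 2.7,"rx": 0,"ry": 0,"rz": 0,"grip": 100},
    {"tx": -2.4,"ty": 0,"tz": 2.7,"rx": 0,"ry": 0,"rz": 0,"grip": 100},
    {"tx": -2.4,"ty": 0,"tz": 2.7,"rx": 0,"ry": 0,"rz": 0,"grip": 100},
    {"tx": -2.4,"ty": 0,"tz": 2.7,"rx": 0,"ry": 0,"rz": 0,"grip": 100}
  ]
}}

```text
t: 0.6
eef_pos: [278.4, -461.2, 300.4]
tcp_rot: [-1.571, 0.0, -1.232]
ft_force: [-0.0, -0.2, -0.6]
opening: 1.0
```

>>> {"fn": "move_arm", "kwargs": {
  "rows": [
    {"tx": -2.4,"ty": 0,"tz": 2.7,"rx": 0,"ry": 0,"rz": 0,"grip": 100},
    {"tx": -2.4,"ty": 0,"tz": 2.7,"rx": 0,"ry": 0,"rz": 0,"grip": 100},
    {"tx": -2.4,"ty": 0,"tz": 2.7,"rx": 0,"ry": 0,"rz": 0,"grip": 100},
    {"tx": -2.4,"ty": 0,"tz": 2.7,"rx": 0,"ry": 0,"rz": 0,"grip": 100},
    {"tx": -2.4,"ty": 0,"tz": 2.7,"rx": 0,"ry": 0,"rz": 0,"grip": 100},
    {"tx": -2.4,"ty": 0,"tz": 2.7,"rx": 0,"ry": 0,"rz": 0,"grip": 100},
    {"tx": -2.4,"ty": 0,"tz": 2.7,"rx": 0,"ry": 0,"rz": 0,"grip": 100},
    {"tx": -2.4,"ty": 0,"tz": 2.7,"rx": 0,"ry": 0,"rz": 0,"grip": 100}
  ]
}}

```text
t: 1.27
eef_pos: [418.2, -208.0, 300.6]
tcp_rot: [-1.571, 0.0, -1.231]
ft_force: [0.8, -1.0, -1.1]
opening: 0.998
```

>>> {"fn": "move_arm", "kwargs": {
  "rows": [
    {"tx": -2.4,"ty": 0,"tz": 2.7,"rx": 0,"ry": 0,"rz": 0,"grip": 100},
    {"tx": -2.4,"ty": 0,"tz": 2.7,"rx": 0,"ry": 0,"rz": 0,"grip": 100},
    {"tx": -2.4,"ty": 0,"tz": 2.7,"rx": 0,"ry": 0,"rz": 0,"grip": 100},
    {"tx": -2.4,"ty": 0,"tz": 2.7,"rx": 0,"ry": 0,"rz": 0,"grip": 100},
    {"tx": 0,"ty": 0,"tz": 0,"rx": 0,"ry": -0.12,"rz": 0,"grip": 100},
    {"tx": 0,"ty": 0,"tz": 0,"rx": 0,"ry": -0.12,"rz": 0,"grip": 100}
  ]
}}

```text
t: 1.77
eef_pos: [488.2, -81.3, 300.2]
tcp_rot: [-1.571, 0.001, -0.983]
ft_force: [0.7, -0.5, -0.7]
opening: 1.0
```

>>> {"fn": "move_arm", "kwargs": {
  "rows": [
    {"tx": 0,"ty": 0,"tz": 0,"rx": 0,"ry": -0.12,"rz": 0,"grip": 100},
    {"tx": 0,"ty": 0,"tz": 0,"rx": 0,"ry": -0.12,"rz": 0,"grip": 100},
    {"tx": 0,"ty": 0,"tz": 0,"rx": 0,"ry": -0.12,"rz": 0,"grip": 100},
    {"tx": 0,"ty": 0,"tz": 0,"rx": 0,"ry": -0.12,"rz": 0,"grip": 100},
    {"tx": 0,"ty": 0,"tz": 0,"rx": 0,"ry": -0.12,"rz": 0,"grip": 100},
    {"tx": 0,"ty": 0,"tz": 0,"rx": 0,"ry": -0.12,"rz": 0,"grip": 100},
    {"tx": 0,"ty": 0,"tz": 0,"rx": 0,"ry": -0.12,"rz": 0,"grip": 100},
    {"tx": 0,"ty": 0,"tz": 0,"rx": 0,"ry": -0.12,"rz": 0,"grip": 100},
    {"tx": 0,"ty": 0,"tz": 0,"rx": 0,"ry": -0.12,"rz": 0,"grip": 100},
    {"tx": 0,"ty": 0,"tz": 0,"rx": 0,"ry": -0.12,"rz": 0,"grip": 100}
  ]
}}

```text
t: 2.6
eef_pos: [487.5, -83.2, 300.4]
tcp_rot: [-1.571, 0.001, 0.215]
ft_force: [-0.4, 0.1, 0.0]
opening: 0.999
```

```bash
python3 - <<'E'
from cell import env
from h import *
s=env.state();print(s)
C=cal(env,"wrist")
p,d=env.read_camera("wrist"); cv2.imwrite("pics/w1.png",p); np.savez("w1.npz",p=p,d=d); print(C)
E
```

```text
{'t': 2.6, 'joints': array([-3.02629038e-01,  2.35302487e-01,  1.77558083e+00, -9.76615341e-05,
        1.13126166e+00, -5.17533509e-01]), 'qvel': array([ 7.03243205e-04,  1.52750303e-04,  5.90228851e-04,  1.76303067e-04,
       -4.51141100e-04, -1.42904046e+00]), 'tau': array([-4.38254749e-03, -4.39683259e+01, -2.64649844e+01,  4.57256567e-02,
        7.18877837e-02,  2.37913437e+00]), 'eef_pos': array([487.50123743, -83.19334846, 300.37743211]), 'tcp_rot': array([-1.57059986e+00,  5.23706970e-04,  2.14946104e-01]), 'ft_force': array([-0.38620219,  0.05042883,  0.04716807]), 'moment': array([-0.04388647, -0.16764634,  0.0427741 ]), 'opening': 0.9993803009772699}
(np.float64(325.19226210127806), 276.43618668804083, 206.62548101384138, array([469.78392013,  -4.41391307, 450.6238664 ]), array([[ 0.97689911, -0.20535083, -0.05915369],
       [ 0.2136955 ,  0.9367152 ,  0.27730644],
       [-0.00153495, -0.28354129,  0.9589588 ]]))
```

View pics/w1.png

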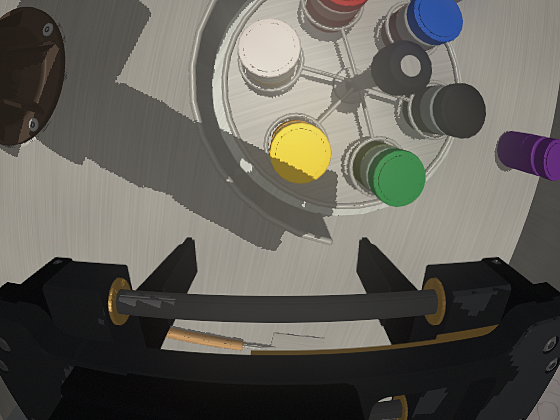

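The wrist view shows the knob at about (403,67). The red lid is at the top edge, and the fingers are open and clear of everything. I'll locate the knob with this camera.

```bash
cat >> h.py <<'E'
def fcloud(C,d):
    f,cx,cy,e,M=C
    v,u=np.mgrid[0:d.shape[0],0:d.shape[1]]
    x=u-cx;y=v-cy;r=np.hypot(x,y)+1e-9;t=np.tan(r/f)/r
    P=np.stack([x*t*d,-y*t*d,-d],-1)@M.T+e
    P[d<=0]=np.nan
    return P
E
python3 - <<'E'
from cell import env
from h import *
z=np.load("w1.npz");P=fcloud(cal(env,"wrist"),z["d"])
X,Y,Z=P[...,0],P[...,1],P[...,2]
k=(np.hypot(X-556,Y-51)<40)&(Z>180)&(Z<240)
t=k&(Z>222)
print(k.sum(),t.sum(),P[t].mean(0),P[t].min(0),P[t].max(0))
hsv=cv2.cvtColor(z["p"],cv2.COLOR_BGR2HSV)
lid=(Z>138)&(Z<152)&(np.hypot(X-556,Y-51)<145)&(hsv[...,1]>110)
for nm,lo,hi in [("yel",20,32),("green",45,85),("blue",95,125)]:
    m=lid&(hsv[...,0]>=lo)&(hsv[...,0]<=hi); print(nm,m.sum(),P[m].mean(0),(P[m].min(0)+P[m].max(0))/2)
E
```

```text
2665 2022 [550.90314282  52.91850313 226.4546219 ] [532.89340948  33.89191415 222.00480847] [572.39091931  73.83780952 229.97744234]
yel 2915 [498.95839098 -36.23338066 141.72293866] [499.2679043  -36.69382266 141.2802424 ]
green 2243 [603.78142045 -36.7495271  141.70046924] [605.02886096 -36.99023596 141.27611541]
blue 1727 [605.60832076 138.42874659 141.53834548] [605.83982829 141.6180334  141.44185093]
```

>>> {"fn": "move_arm", "kwargs": {
  "rows": [
    {"tx": 1.87,"ty": 0,"tz": 2.37,"rx": 0,"ry": 0,"rz": 0,"grip": 100},
    {"tx": 1.87,"ty": 0,"tz": 2.37,"rx": 0,"ry": 0,"rz": 0,"grip": 100},
    {"tx": 1.87,"ty": 0,"tz": 2.37,"rx": 0,"ry": 0,"rz": 0,"grip": 100},
    {"tx": 1.87,"ty": 0,"tz": 2.37,"rx": 0,"ry": 0,"rz": 0,"grip": 100},
    {"tx": 1.87,"ty": 0,"tz": 2.37,"rx": 0,"ry": 0,"rz": 0,"grip": 100},
    {"tx": 0,"ty": 0,"tz": 0,"rx": 0,"ry": 0,"rz": 0,"grip": 100},
    {"tx": 0,"ty": 0,"tz": 0,"rx": 0,"ry": 0,"rz": 0,"grip": 100}
  ]
}}

```text
t: 3.23
eef_pos: [554.6, 53.2, 300.0]
tcp_rot: [-1.571, 0.001, 0.209]
ft_force: [-0.2, -0.8, 0.3]
opening: 1.0
```

```bash
python3 - <<'E'
from cell import env
from h import *
s=env.state();print(s["eef_pos"],s["tcp_rot"],s["joints"])
C=cal(env,"wrist")
p,d=env.read_camera("wrist"); cv2.imwrite("pics/w2.png",p)
P=fcloud(C,d)
X,Y,Z=P[...,0],P[...,1],P[...,2]
t=(np.hypot(X-556,Y-51)<35)&(Z>222)&(Z<234)
print(t.sum(),P[t].mean(0),(P[t].min(0)+P[t].max(0))/2)
hsv=cv2.cvtColor(p,cv2.COLOR_BGR2HSV)
lid=(Z>138)&(Z<152)&(np.hypot(X-556,Y-51)<145)&(hsv[...,1]>110)
for nm,lo,hi in [("red",0,8),("yel",20,32),("green",45,85),("blue",95,125)]:
    m=lid&(hsv[...,0]>=lo)&(hsv[...,0]<=hi); 
    if m.sum(): print(nm,m.sum(),P[m].mean(0),(P[m].min(0)+P[m].max(0))/2)
E
```

```text
[554.62473961  53.22030257 300.03152416] [-1.57069433e+00  9.70362387e-04  2.08840550e-01] [-2.28324352e-02  3.31734644e-01  1.63591575e+00 -1.33883223e-04
  1.17491012e+00 -2.31621247e-01]
2139 [553.88089872  55.670246   226.52054596] [554.04551782  54.23734208 225.72354978]
red 2974 [505.20612317 145.39929279 141.76885189] [504.80259192 145.49160106 141.29545205]
yel 1753 [504.23997006 -34.2102418  141.83174822] [504.71622004 -36.82214078 141.53482842]
green 1594 [603.53495468 -30.96671678 141.671286  ] [605.11732996 -31.66089943 141.0845158 ]
blue 2755 [607.43135532 142.50258064 141.70544386] [607.90282389 142.61818534 141.6398802 ]
```

View pics/w2.png

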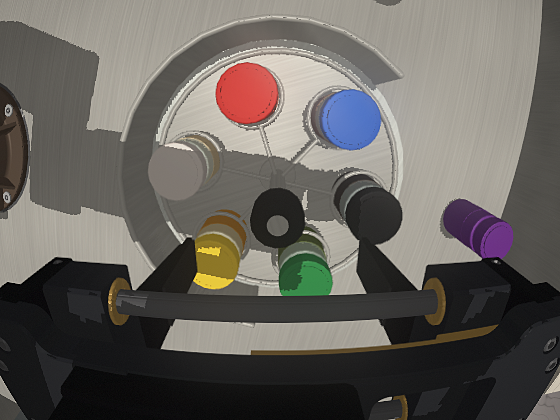

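The wrist view shows the knob at (277,218), centred between the fingers, and it measures (554,54). Next I descend 92 mm and close.

>>> {"fn": "move_arm", "kwargs": {
  "rows": [
    {"tx": 0,"ty": 2.3,"tz": 0,"rx": 0,"ry": 0,"rz": 0,"grip": 100},
    {"tx": 0,"ty": 2.3,"tz": 0,"rx": 0,"ry": 0,"rz": 0,"grip": 100},
    {"tx": 0,"ty": 2.3,"tz": 0,"rx": 0,"ry": 0,"rz": 0,"grip": 100},
    {"tx": 0,"ty": 2.3,"tz": 0,"rx": 0,"ry": 0,"rz": 0,"grip": 100},
    {"tx": 0,"ty": 0,"tz": 0,"rx": 0,"ry": 0,"rz": 0,"grip": 100}
  ]
}}

```text
t: 3.7
eef_pos: [552.6, 51.0, 205.1]
tcp_rot: [-1.57, 0.006, 0.206]
ft_force: [-1.1, -1.0, -0.3]
opening: 0.999
```

>>> {"fn": "move_arm", "kwargs": {
  "rows": [
    {"tx": 0,"ty": 0,"tz": 0,"rx": 0,"ry": 0,"rz": 0,"grip": 0},
    {"tx": 0,"ty": 0,"tz": 0,"rx": 0,"ry": 0,"rz": 0,"grip": 0},
    {"tx": 0,"ty": 0,"tz": 0,"rx": 0,"ry": 0,"rz": 0,"grip": 0},
    {"tx": 0,"ty": 0,"tz": 0,"rx": 0,"ry": 0,"rz": 0,"grip": 0},
    {"tx": 0,"ty": 0,"tz": 0,"rx": 0,"ry": 0,"rz": 0,"grip": 0},
    {"tx": 0,"ty": 0,"tz": 0,"rx": 0,"ry": 0,"rz": 0,"grip": 0},
    {"tx": 0,"ty": 0,"tz": 0,"rx": 0,"ry": 0,"rz": 0,"grip": 0},
    {"tx": 0,"ty": 0,"tz": 0,"rx": 0,"ry": 0,"rz": 0,"grip": 0}
  ]
}}

```text
t: 4.37
eef_pos: [554.5, 52.1, 208.8]
tcp_rot: [-1.571, -0.0, 0.209]
ft_force: [0.8, 0.5, 0.8]
opening: 0.493
```

>>> {"fn": "move_arm", "kwargs": {
  "rows": [
    {"tx": 0,"ty": 0,"tz": 0,"rx": 0,"ry": 0,"rz": 0,"grip": 0},
    {"tx": 0,"ty": 0,"tz": 0,"rx": 0,"ry": 0,"rz": 0,"grip": 0},
    {"tx": 0,"ty": 0,"tz": 0,"rx": 0,"ry": 0,"rz": 0,"grip": 0},
    {"tx": 0,"ty": 0,"tz": 0,"rx": 0,"ry": 0,"rz": 0,"grip": 0},
    {"tx": 0,"ty": 0,"tz": 0,"rx": 0,"ry": 0,"rz": 0,"grip": 0}
  ]
}}

```text
t: 4.78
eef_pos: [555.3, 52.3, 208.7]
tcp_rot: [-1.571, -0.002, 0.209]
ft_force: [5.3, 1.1, -1.5]
opening: 0.433
```

The knob is gripped: the opening is 41 mm. I'll relieve the slight side load and turn clockwise with a gentle ramp.

>>> {"fn": "move_arm", "kwargs": {
  "rows": [
    {"tx": 0.1,"ty": 0,"tz": 0,"rx": 0,"ry": 0,"rz": 0,"grip": 0},
    {"tx": 0,"ty": 0,"tz": 0,"rx": 0,"ry": 0.02,"rz": 0,"grip": 0},
    {"tx": 0,"ty": 0,"tz": 0,"rx": 0,"ry": 0.04,"rz": 0,"grip": 0},
    {"tx": 0,"ty": 0,"tz": 0,"rx": 0,"ry": 0.06,"rz": 0,"grip": 0},
    {"tx": 0,"ty": 0,"tz": 0,"rx": 0,"ry": 0.06,"rz": 0,"grip": 0},
    {"tx": 0,"ty": 0,"tz": 0,"rx": 0,"ry": 0.06,"rz": 0,"grip": 0},
    {"tx": 0,"ty": 0,"tz": 0,"rx": 0,"ry": 0.06,"rz": 0,"grip": 0},
    {"tx": 0,"ty": 0,"tz": 0,"rx": 0,"ry": 0.06,"rz": 0,"grip": 0},
    {"tx": 0,"ty": 0,"tz": 0,"rx": 0,"ry": 0.04,"rz": 0,"grip": 0},
    {"tx": 0,"ty": 0,"tz": 0,"rx": 0,"ry": 0.02,"rz": 0,"grip": 0}
  ]
}}

```text
t: 5.62
eef_pos: [554.9, 52.3, 208.7]
tcp_rot: [-1.571, 0.001, -0.214]
ft_force: [-5.3, -0.1, 5.0]
opening: 0.429
```

```bash
cat > look.py <<'E'
import sys
from cell import env
from h import *
s=env.state();print(s["t"],s["eef_pos"],s["tcp_rot"],s["ft_force"],s["moment"],s["opening"],s["joints"][5])
for n in sys.argv[2:]:
    C=cal(env,n)
    p,d=env.read_camera(n); cv2.imwrite(f"pics/{n}_{sys.argv[1]}.png",p)
    P=(fcloud if n=="wrist" else cloud)(C,d)
    c=dict(top=(554.3,52.2),scene=(558.4,48.7),wrist=(554,54))[n]
    X,Y,Z=P[...,0]-c[0],P[...,1]-c[1],P[...,2]
    hsv=cv2.cvtColor(p,cv2.COLOR_BGR2HSV)
    lid=(Z>138)&(Z<150)&(np.hypot(X,Y)<145)&(hsv[...,1]>110)
    for nm,lo,hi in [("red",0,8),("yel",20,32),("green",45,85),("blue",95,125)]:
        m=lid&(hsv[...,0]>=lo)&(hsv[...,0]<=hi)
        if m.sum()>20:
            x,y=((X[m].min()+X[m].max())/2,(Y[m].min()+Y[m].max())/2)
            print(n,nm,m.sum(),"r %.1f ang %.1f deg"%(np.hypot(x,y),np.degrees(np.arctan2(y,x))))
E
python3 look.py a top scene
```

```text
5.6167 [554.88537049  52.27018952 208.70854959] [-1.57120503e+00  1.24733691e-03 -2.14002523e-01] [-5.29386779 -0.13297311  4.99469975] [-0.1940329   0.75469725 -0.03553599] 0.42947600725868496 0.18959967964720478
top red 170 r 112.4 ang 94.1 deg
top yel 24 r 122.0 ang -137.9 deg
top green 199 r 107.2 ang -86.2 deg
scene red 79 r 105.7 ang 88.5 deg
scene yel 173 r 105.6 ang -147.5 deg
scene green 190 r 102.5 ang -85.8 deg
scene blue 164 r 104.0 ang 35.7 deg
```

The turntable follows 1:1: 24° commanded and 24.4° measured. I'll keep turning.

>>> {"fn": "move_arm", "kwargs": {
  "rows": [
    {"tx": 0,"ty": 0,"tz": 0,"rx": 0,"ry": 0.03,"rz": 0,"grip": 0},
    {"tx": 0,"ty": 0,"tz": 0,"rx": 0,"ry": 0.06,"rz": 0,"grip": 0},
    {"tx": 0,"ty": 0,"tz": 0,"rx": 0,"ry": 0.08,"rz": 0,"grip": 0},
    {"tx": 0,"ty": 0,"tz": 0,"rx": 0,"ry": 0.08,"rz": 0,"grip": 0},
    {"tx": 0,"ty": 0,"tz": 0,"rx": 0,"ry": 0.08,"rz": 0,"grip": 0},
    {"tx": 0,"ty": 0,"tz": 0,"rx": 0,"ry": 0.08,"rz": 0,"grip": 0},
    {"tx": 0,"ty": 0,"tz": 0,"rx": 0,"ry": 0.08,"rz": 0,"grip": 0},
    {"tx": 0,"ty": 0,"tz": 0,"rx": 0,"ry": 0.08,"rz": 0,"grip": 0},
    {"tx": 0,"ty": 0,"tz": 0,"rx": 0,"ry": 0.08,"rz": 0,"grip": 0},
    {"tx": 0,"ty": 0,"tz": 0,"rx": 0,"ry": 0.08,"rz": 0,"grip": 0}
  ]
}}

```text
t: 6.55
eef_pos: [554.3, 52.7, 208.7]
tcp_rot: [-1.573, 0.002, -0.945]
ft_force: [-9.4, 3.2, 8.0]
opening: 0.434
```

>>> {"fn": "move_arm", "kwargs": {
  "rows": [
    {"tx": 0,"ty": 0,"tz": 0,"rx": 0,"ry": 0.08,"rz": 0,"grip": 0},
    {"tx": 0,"ty": 0,"tz": 0,"rx": 0,"ry": 0.08,"rz": 0,"grip": 0},
    {"tx": 0,"ty": 0,"tz": 0,"rx": 0,"ry": 0.08,"rz": 0,"grip": 0},
    {"tx": 0,"ty": 0,"tz": 0,"rx": 0,"ry": 0.08,"rz": 0,"grip": 0},
    {"tx": 0,"ty": 0,"tz": 0,"rx": 0,"ry": 0.08,"rz": 0,"grip": 0},
    {"tx": 0,"ty": 0,"tz": 0,"rx": 0,"ry": 0.08,"rz": 0,"grip": 0},
    {"tx": 0,"ty": 0,"tz": 0,"rx": 0,"ry": 0.08,"rz": 0,"grip": 0},
    {"tx": 0,"ty": 0,"tz": 0,"rx": 0,"ry": 0.08,"rz": 0,"grip": 0},
    {"tx": 0,"ty": 0,"tz": 0,"rx": 0,"ry": 0.06,"rz": 0,"grip": 0},
    {"tx": 0,"ty": 0,"tz": 0,"rx": 0,"ry": 0.03,"rz": 0,"grip": 0}
  ]
}}

```text
t: 7.38
eef_pos: [554.1, 53.4, 208.7]
tcp_rot: [-1.574, 0.001, -1.675]
ft_force: [-9.4, 8.2, 8.2]
opening: 0.431
```

```bash
python3 look.py b top scene
```

```text
7.3833 [554.05178211  53.39043545 208.68793046] [-1.57407421e+00  1.37198556e-03 -1.67469927e+00] [-9.41700624  8.21444836  8.18968109] [1.33380423 1.62985511 0.01091627] 0.4306364000815299 1.6502147454446217
top red 87 r 43.0 ang -38.4 deg
top yel 51 r 70.0 ang 174.0 deg
top blue 66 r 96.4 ang -79.7 deg
scene red 187 r 101.7 ang 11.9 deg
scene green 156 r 105.2 ang -170.7 deg
scene blue 193 r 100.0 ang -49.5 deg
```

>>> {"fn": "move_arm", "kwargs": {
  "rows": [
    {"tx": -0.08,"ty": 0,"tz": -0.1,"rx": 0,"ry": 0.04,"rz": 0,"grip": 0},
    {"tx": 0,"ty": 0,"tz": 0,"rx": 0,"ry": 0.06,"rz": 0,"grip": 0},
    {"tx": 0,"ty": 0,"tz": 0,"rx": 0,"ry": 0.06,"rz": 0,"grip": 0},
    {"tx": 0,"ty": 0,"tz": 0,"rx": 0,"ry": 0.06,"rz": 0,"grip": 0},
    {"tx": 0,"ty": 0,"tz": 0,"rx": 0,"ry": 0.06,"rz": 0,"grip": 0},
    {"tx": 0,"ty": 0,"tz": 0,"rx": 0,"ry": 0.06,"rz": 0,"grip": 0},
    {"tx": 0,"ty": 0,"tz": 0,"rx": 0,"ry": 0.06,"rz": 0,"grip": 0},
    {"tx": 0,"ty": 0,"tz": 0,"rx": 0,"ry": 0.04,"rz": 0,"grip": 0},
    {"tx": 0,"ty": 0,"tz": 0,"rx": 0,"ry": 0.02,"rz": 0,"grip": 0},
    {"tx": 0,"ty": 0,"tz": 0,"rx": 0,"ry": 0.01,"rz": 0,"grip": 0}
  ]
}}

```text
t: 8.32
eef_pos: [554.2, 53.9, 208.7]
tcp_rot: [-1.572, 0.001, -2.142]
ft_force: [-4.9, 5.1, 4.9]
opening: 0.431
```

```bash
python3 look.py c top scene wrist
```

```text
8.3167 [554.16023046  53.94314841 208.70070828] [-1.57204510e+00  5.40901705e-04 -2.14230209e+00] [-4.93453713  5.07570057  4.87231591] [0.99454128 0.69439852 0.05949196] 0.43133156312634474 2.119416378078588
top red 83 r 49.7 ang -67.2 deg
top yel 156 r 46.0 ang 157.1 deg
top blue 181 r 106.5 ang -102.4 deg
scene red 190 r 101.9 ang -15.4 deg
scene yel 103 r 109.1 ang 102.1 deg
scene green 135 r 107.5 ang 163.4 deg
scene blue 198 r 99.9 ang -77.1 deg
wrist red 5869 r 104.3 ang -16.8 deg
wrist green 1275 r 104.2 ang 160.2 deg
wrist blue 5169 r 104.1 ang -76.0 deg
```

View pics/scene_c.png

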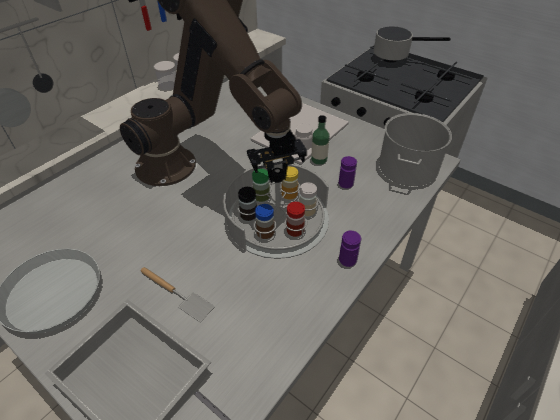

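View pics/top_c.png

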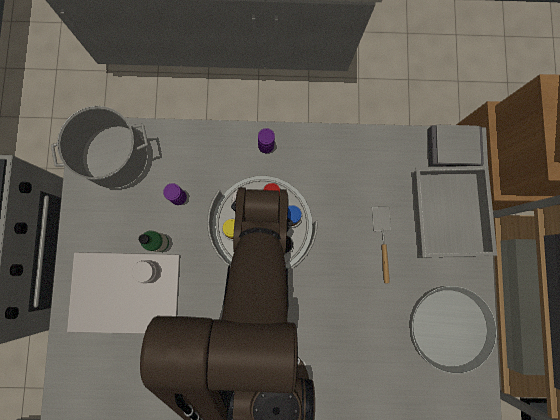

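The scene picture shows the red lid at (296,210), in front of the open side. It measures −15.4° from the scene camera and −16.8° from the wrist, against the −16.4° target. I'll hold still and recheck.

>>> {"fn": "move_arm", "kwargs": {
  "rows": [
    {"tx": 0,"ty": 0,"tz": 0,"rx": 0,"ry": 0,"rz": 0,"grip": 0},
    {"tx": 0,"ty": 0,"tz": 0,"rx": 0,"ry": 0,"rz": 0,"grip": 0},
    {"tx": 0,"ty": 0,"tz": 0,"rx": 0,"ry": 0,"rz": 0,"grip": 0},
    {"tx": 0,"ty": 0,"tz": 0,"rx": 0,"ry": 0,"rz": 0,"grip": 0},
    {"tx": 0,"ty": 0,"tz": 0,"rx": 0,"ry": 0,"rz": 0,"grip": 0},
    {"tx": 0,"ty": 0,"tz": 0,"rx": 0,"ry": 0,"rz": 0,"grip": 0}
  ]
}}

```text
t: 8.97
eef_pos: [554.2, 53.9, 208.7]
tcp_rot: [-1.572, 0.001, -2.141]
ft_force: [-3.8, 5.1, 4.1]
opening: 0.431
```

```bash
python3 look.py d scene wrist; python3 - <<'E'
from cell import env
from h import *
for n in ["wrist","scene"]:
    C=cal(env,n);p,d=env.read_camera(n);P=(fcloud if n=="wrist" else cloud)(C,d)
    c=dict(scene=(558.4,48.7),wrist=(554,54))[n]
    X,Y,Z=P[...,0]-c[0],P[...,1]-c[1],P[...,2];r=np.hypot(X,Y);a=np.degrees(np.arctan2(Y,X))%360
    g=(r>172)&(r<202)&(Z>85)&(Z<112); s=np.sort(a[g]);print(n,"guard ends",s[5],s[-5], "n",g.sum())
E
```

```text
8.9667 [554.17701425  53.90568402 208.70620682] [-1.57202777e+00  5.39938380e-04 -2.14116258e+00] [-3.81130835  5.13189642  4.08026741] [ 0.96381371  0.68211719 -0.04535946] 0.4314323455492146 2.118222265150837
scene red 191 r 101.3 ang -15.7 deg
scene yel 104 r 109.9 ang 102.0 deg
scene green 139 r 102.8 ang -173.4 deg
scene blue 200 r 98.7 ang -102.8 deg
wrist red 5864 r 104.5 ang -16.7 deg
wrist green 1270 r 103.8 ang 160.1 deg
wrist blue 5172 r 103.9 ang -76.0 deg
wrist guard ends 54.34869411501988 272.97514199748383 n 4886
scene guard ends 56.34967412749978 271.90655405801465 n 585
```

View pics/wrist_d.png

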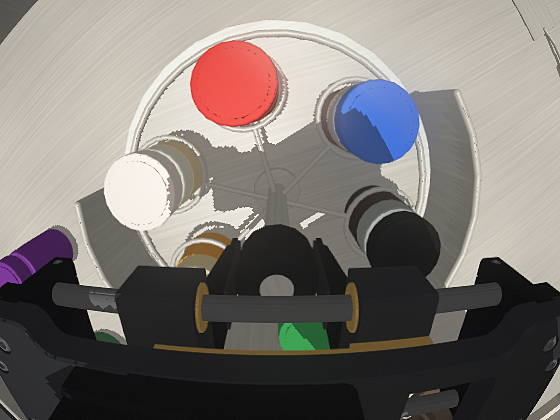

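The wrist view shows the red lid at (235,83), midway between the guard ends at about (80,205) and (460,95). The jars in view are seated, and the knob is still gripped. I'm handing the job in.

```bash
python3 -c "
from cell import env
env.job_done()"
```

```text
the job is handed in; nothing more can be done
```

I gripped the knob from above and turned the carousel about 135° clockwise in one grip. The red-lidded jar now stands in the middle of the open side. I handed the job in at about 9 s with the gripper still holding the knob; no verdict was reported.

**Last checks**
- **Position:** the red jar is at −16.7° from the wrist camera and −15.7° from the scene camera. The middle of the opening is −16.4°, so the offset is about 1 mm along the circle, against the 15 mm allowed.
- **Grip:** the gripper opening is steady at 41 mm on the 42 mm knob, and the side load is about 6 N. The turntable followed the hand with no slip, and the red jar stayed put to within 0.3° over the last hold.
- **Jars and other things:** the jars in the wrist view look upright and seated; the yellow and green ones are partly hidden by the gripper. The pictures taken just before the last hold show the bottle, tub and spatula where they were; I did not measure them.

**Readings that disagreed**
- **Lid angles:** at the end the top camera could not be used for the lids because the arm hides them. The last scene readings for the blue and green lids also jumped: blue read −102.8° there against −76.0° from the wrist, where it had not moved. I put this down to stray pixels near the gripper and ignored it.
- **Turning axis:** the cameras place it up to about 6 mm apart, so I measured each angle about that camera's own centre.

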